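# Index the specimen turntable to its next hole

## Task

The specimen turntable is locked in its home hole by the spring plunger on its arm. Pull the plunger knob up, turn the table counterclockwise as seen from above to the next hole, and let the pin spring fully down into it so that the table is locked there. Feel for the hole, never force the pin sideways against the plate, and leave the things lying round about where they are.

Things in the scene. Friction and masses are not known exactly. Their poses are not given: they have to be found in the camera images.
- base: Round steel base, bolted down, 232 mm across, 30 mm high, with the index face on it. Origin: on the vertical turning axis, at worktop height. From above, the next hole lies 0.66 to 1.02 rad counterclockwise of the home hole: the aluminium sector is clamped at another setting each time, which is not measured.
- axis (a point): Point on the turning axis, 40 mm above the worktop. Flat index face on the base, 78 to 106 mm from the axis: a steel piece (top 42 mm above the worktop) with the home hole, then counterclockwise an aluminium sector (41 mm, a 1 mm step down) with the next hole. Holes 13 mm square, 90 mm from the axis. Elsewhere the face is plain and the pin slides on it. Pin and plate bear 25 N at most.
- stage (a joint): Angle of the table (rad): 0 at the home hole, growing counterclockwise from above, stops at -0.1 and 1.25. It turns with a drag of about 0.2 N m and stays where it is left; the oiled pin adds little. The table is an aluminium disc 140 mm across, top 58 mm above the worktop; a flat arm 24 mm wide on its edge carries the plunger. Three spools fixed on it reach 108 mm high.
- plunger (a joint): Lift of the plunger (m): 0 with the 10 mm round-ended pin fully down in a hole, about 0.010 resting on the steel face, 0.009 on the aluminium face, 0.014 at its stop; clear of the plate above 0.0115. A spring pushes it down with 5.5 N at 0 and 12 N at 0.014: it drops into a hole by itself in about 0.1 s if the knob is free.
- knob (a point): Centre of the plunger's knurled black knob, a vertical cylinder 26 mm across and 32 mm high (16 mm below to 16 mm above this point), 90 mm from the turning axis; 92 mm above the worktop with the pin down. A 20 mm collar on the arm ends 6 mm below the knob then. The knob rises with the pin and goes round with the table.
- tape_measure: Tape measure standing on the worktop, 32x67x55 mm, a bystander. Origin: centre of its underside.
- stapler: Stapler, 34x112x34 mm, a bystander. Origin: centre of its underside.
- tape_roll: Roll of tape lying flat, 67 mm across, 19 mm high, a bystander. Origin: centre of its underside.
- tally_counter: Small round hand counter with finger ring, 68x42x21 mm, a bystander. Origin: centre of its underside.

How it is judged (in metres and radians):
On the way, in this order (a step that is already met when the one before it is completed fails the run):
1. the plunger is pulled up, the pin clear of the home hole (value of joint plunger above 0.0105 m and value of joint stage below 0.15 rad), for 0.1 s.
2. the table is turned away from home with the pin out of the holes (value of joint plunger above 0.005 m and value of joint stage above 0.2 rad), for 0.1 s.
At the end, for the whole second after the job is handed in: The pin is fully down in the next hole (plunger lift under 2 mm, table angle 0.6 to 1.09 rad, where only that hole lets the pin down) and the table is at rest (value of joint plunger below 0.002 m and value of joint stage between 0.6 and 1.09 rad and not (velocity of joint stage above 0.02 rad/s) and not (velocity of joint stage below -0.02 rad/s)); the robot touches nothing.
It fails at once if the pin is forced against the index plate with more than 25 N (contact force between plunger and base above 25 N).
It fails at once if a bystander (tape measure, stapler, tape roll or counter) is shifted by more than 20 mm (distance of any of tape_measure, stapler, tape_roll, tally_counter from where it was at the start of the episode above 0.02 m).
It also fails if it takes over 51 s, if anything falls off the work surface, if the arm or the gripper's body presses on something with over 40 N, if the wrist force passes 120 N, or if a joint passes its speed limit or range.

## Robot

A 7-joint arm with a two-finger parallel gripper is mounted at the origin on a cart in front of the work surface, level with it; the furniture and walls round the work are solid. World frame = base frame: x ahead of the robot, y to its left, z up, the work surface at z = 0. Lengths are in mm, angles in rad, forces in N, time in s.
With the tool pointing down it reaches from about 350 to 900 mm from the base axis. Payload 8.1 kg.
Tool frame: the origin (TCP) lies midway between the tips of the shut fingers; the grasp point (between the pads) lies 19 mm behind it (robot.pinch_z is the distance from the TCP to the grasp point, in mm); z points along the fingers, x is the direction in which the jaws open and shut, and the axes are right-handed (so a half turn about z gives the same grasp; the last joint's range is limited). The gripper opens to 85 mm and grips with 20 to 120 N. Pads are 22 mm wide; open, the fingers measure 114 mm over their backs; the gripper's body (76 mm by 85 mm) begins 54 mm behind the grasp point. The pads swing forward as they close: fully open they stand 13 mm farther back than shut.
Start: joints at [-1.429, 0.434, 0.025, 1.573, -0.012, 1.134, -0.075], TCP at [151.503, 606.373, 231.323] pointing down, gripper open.
Joint ranges: [-2.62, 2.62], [-0.44, 2.09], [-1.27, 1.32], [0.08, 2.57], [-1.32, 4.46], [0.12, 2], [-2.74, 2.74]. Speed limits (rad/s): [2.22, 2.22, 3.01, 3.01, 3.14, 3.14, 3.14].

## Interface

Orientations are given as a rotation vector (axis times angle).
In Python, from workcell import sensors, cams, workorder, robot gives the robot as it stands.
- The arm moves only by the tool carry_out, never from a script. Its argument "moves" is a list of rows, each a list of 6 numbers: the shift along the tool's x, y, z in m, then the turn, a rotation vector about the tool's x, y, z in rad. In form: [[x, y, z, ax, ay, az], ...]. A call has exactly 10 rows; each row shifts and turns the commanded pose from where the row before left it, along the tool's axes as they then stand; what a row does not reach is not made up. A row lasts 1/10 s, in which the tool goes at most 50 mm and 8.59 degrees, less where a joint would pass 70% of its speed; a pose out of reach is approached as far as the arm can. A call with a gripper value outside its range is refused whole. "hand" is the closure, from 0 (fully open) to 1 (shut), set as the call begins (left out, the last holds). The fingers move at their own pace and stop on an object; "grip_force" is the grip in N (left out, the last holds). Time passes only in rows, so rows that do not move let the fingers close, or fill a call up. It gives the time, the measured TCP pose, the force and the opening at its end, in the units of the state.
- sensors.read_state(): the state, without advancing time (a new reading comes with each control period).
- cams.grab_frame(name): name is "side" or "top"; returns a dict with "color" (400x640x3 uint8, blue, green, red), "vertical_fov" (degrees; the focal length in pixels is half the picture's height over the tangent of half this angle, whatever the lens; pixels are square), "cx", "cy" (the principal point, pixels), "k1" (the pictures are not rectified: a ray, as slopes to the right and down, at radius r is drawn at 1 + k1 r^2 times it, then the intrinsics apply), "camera_from_world" (4x4, takes a point from world to camera coordinates). Camera axes: x right, y down, z forward; pixel columns grow to the right and rows downward; lengths in mm; the calibration is good to about 2 mm. A picture is of the moment at which its call begins. There is no depth.
- workorder.finish_job(): hands the job in, once; it reports no verdict.
Trained networks look in the newest picture that a camera, given by its name, has taken for a name from the list of things; names that differ only in an ending like _2 or _b are one class to them, and where a whole thing is asked for, a point or a joint stands for the part that bears it (a point fixed in the world has none). Each returns a list of dicts, best first, with "score" (0 to 1); they miss things now and then, are a little off and sometimes report something else, mostly with a low value. They report only what shows in the picture. A call takes as long as a camera call.
- cams.search_frame(query, camera): "uv" ([column, row] in pixels, amid what is visible of it).
The state is a dict: "time": time; "q": joint angles; "joint_vel": joint speeds; "tau": joint torques, N m; "tcp_pos": TCP position; "ee_rot": TCP orientation; "wrist_force": force on the tool from outside, world axes, zero at the start; "wrist_torque": the same for the moment, N m; "finger_gap": opening from 0.0 (shut) to 1.0 (fully open).
Only numpy, scipy, OpenCV 4.12 (cv2) and the standard library are available. Lean on these libraries where they do the work, as an engineer would, in place of code of your own. Each camera call takes 0.05 s, during which the arm holds its last target. There are 200 camera calls.

## Working session

There is one attempt and no reset: what is moved stays moved. The work goes in short steps, Python scripts to look and compute and a tool call to move; the robot and the scene stay as the last step left them, time stands still between calls to the robot, and variables do not carry over. Pictures are saved under pics/ and viewed, about 8 in all and at most 12, crops included, and the job is handed in when it is done.

Besides the shell and the picture viewer there is one more tool, called after "Call:" by a JSON object that holds its "method" and its "body". carry_out: Moves the arm, as the interface text tells. Its arguments: {"type":"object","properties":{"moves":{"type":"array"},"hand":{"type":"number"},"grip_force":{"type":"number"}},"required":["moves"]}

```bash
mkdir -p pics; ls; cat > h.py <<'E'
import numpy as np,cv2
from workcell import sensors,cams,workorder,robot
def ray(f,uv):
    H=f["color"].shape[0];fl=H/2/np.tan(np.radians(f["vertical_fov"])/2)
    d=(np.array(uv,float)-[f["cx"],f["cy"]])/fl
    s=d.copy()
    for _ in range(20): s=d/(1+f["k1"]*(s@s))
    T=np.array(f["camera_from_world"]);R=T[:3,:3]
    return -R.T@T[:3,3],R.T@np.array([s[0],s[1],1])
def atz(f,uv,z):
    c,d=ray(f,uv);return c+d*(z-c[2])/d[2]
def proj(f,p):
    T=np.array(f["camera_from_world"]);q=T[:3,:3]@p+T[:3,3];s=q[:2]/q[2]
    H=f["color"].shape[0];fl=H/2/np.tan(np.radians(f["vertical_fov"])/2)
    return s*(1+f["k1"]*(s@s))*fl+[f["cx"],f["cy"]]
def tri(fs,uvs):
    A=np.zeros((3,3));b=np.zeros(3)
    for f,u in zip(fs,uvs):
        c,d=ray(f,u);d/=np.linalg.norm(d);P=np.eye(3)-np.outer(d,d);A+=P;b+=P@c
    return np.linalg.solve(A,b)
E
python3 - <<'E'
from h import *
np.set_printoptions(precision=1,suppress=True)
fs={}
for n in("side","top"):
    f=fs[n]=cams.grab_frame(n);cv2.imwrite(f"pics/{n}0.png",f["color"])
    print(n,f["camera_from_world"],f["vertical_fov"])
    for q in("knob","base","stage","tape_measure","stapler","tape_roll","tally_counter"):
        r=cams.search_frame(q,n)[:2]
        print(q,[(np.array(x["uv"]),round(x["score"],2),atz(f,x["uv"],{"knob":92,"base":30,"stage":58}.get(q,15))) for x in r])
print(sensors.read_state())
E
```

```text
pics
side [[   0.4   -0.9    0.  -273.6]
 [  -0.7   -0.3   -0.6  360.2]
 [   0.6    0.3   -0.8 1123.1]
 [   0.     0.     0.     1. ]] 45.37843537595128
knob [(array([330.2, 204.1]), 0.62, array([469. , -92.1,  92. ]))]
base [(array([348.8, 216.9]), 0.97, array([ 496.7, -139.3,   30. ]))]
stage [(array([353.8, 192.2]), 0.75, array([ 566., -124.,   58.]))]
tape_measure [(array([266.7, 206.5]), 0.6, array([440.2,  97.1,  15. ]))]
stapler []
tape_roll [(array([433.6, 269.3]), 0.96, array([ 441. , -409.9,   15. ]))]
tally_counter [(array([446.4, 250. ]), 0.48, array([ 516.6, -424.2,   15. ]))]
top [[   0.    -1.     0.   -87.3]
 [  -1.    -0.    -0.   484.8]
 [   0.    -0.    -1.  1158.3]
 [   0.     0.     0.     1. ]] 54.76669600546253
knob [(array([329.8, 205.6]), 0.44, array([475.2, -99.4,  92. ]))]
base [(array([340.9, 202. ]), 0.7, array([ 488.8, -134.8,   30. ]))]
stage [(array([335.1, 180.9]), 0.84, array([ 549.1, -116. ,   58. ]))]
tape_measure [(array([265.4, 218.5]), 0.56, array([439.,  92.,  15.]))]
stapler [(array([206.2, 225.8]), 0.66, array([416.6, 269.4,  15. ]))]
tape_roll [(array([424.8, 223.4]), 0.56, array([ 425.4, -391.2,   15. ]))]
tally_counter [(array([432.6, 191.9]), 0.46, array([ 521.6, -416.3,   15. ]))]
{'time': 0.8, 'q': array([-1.4,  0.4,  0. ,  1.6, -0. ,  1.1, -0.1]), 'joint_vel': array([ 0.,  0.,  0., -0., -0.,  0.,  0.]), 'tau': array([ -0. , -67. ,   1. , -31.7,   0. ,   0. ,  -0. ]), 'tcp_pos': array([151.5, 606.4, 231.3]), 'ee_rot': array([-2.5, -1.9,  0. ]), 'wrist_force': array([-0.1, -0.1, -0.3]), 'wrist_torque': array([0., 0., 0.]), 'finger_gap': 0.9972278731702511}
```

```bash
python3 - <<'E'
import cv2
a=cv2.imread("pics/top0.png")[130:290,240:460]
b=cv2.imread("pics/side0.png")[110:310,230:480]
cv2.imwrite("pics/a.png",cv2.resize(a,None,fx=3.6,fy=3.6,interpolation=2))
cv2.imwrite("pics/b.png",cv2.resize(b,None,fx=3,fy=3,interpolation=2))
E
```

```text
(no output)
```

View pics/a.png

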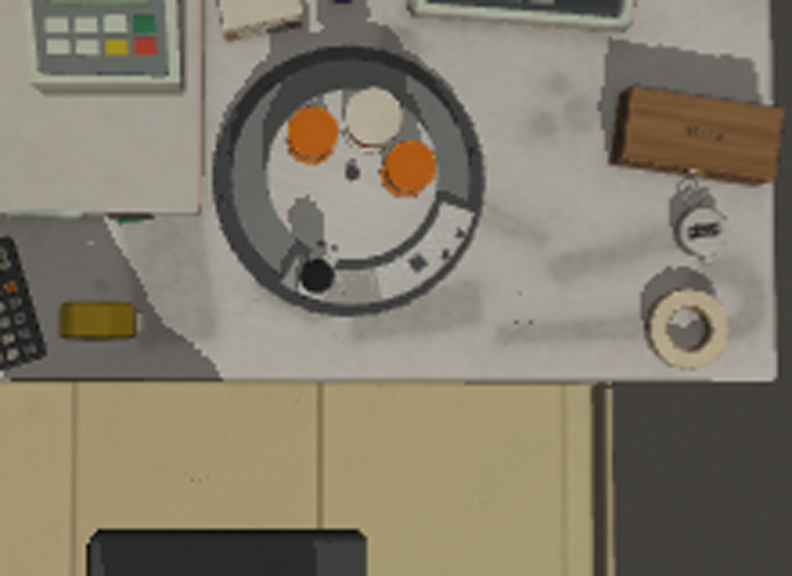

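View pics/b.png

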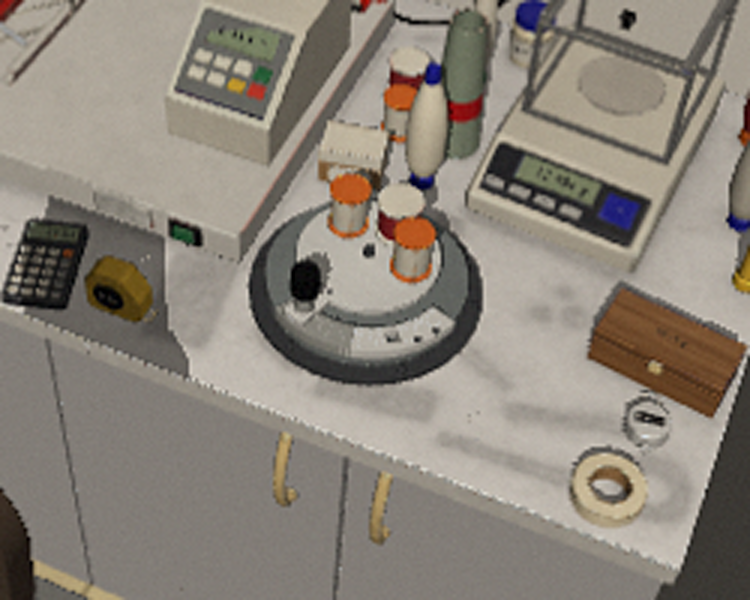

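```bash
python3 - <<'E'
from h import *
np.set_printoptions(precision=1,suppress=True)
s=cams.grab_frame("side");t=cams.grab_frame("top")
T=lambda u,v:(u/3.6+240-.36,v/3.6+130-.36)
S=lambda u,v:(u/3+230-.33,v/3+110-.33)
ax1=atz(t,T(352,171),60);ax2=atz(s,S(370,251),60);print("axis",ax1,ax2,"base",atz(t,T(349,181),15), "tri",tri([t,s],[T(352,171),S(370,251)]))
k=tri([t,s],[T(317,276),S(305,281)]);print("knob",k,atz(t,T(317,273),108),atz(t,T(317,276),100))
h=[atz(t,T(418,263),41),atz(s,S(392,337),41)];print("hole",h)
c=(ax1+ax2)/2
for p in [k]+h: d=p-c;print(np.hypot(*d[:2]),np.degrees(np.arctan2(d[1],d[0])))
print("box corner",tri([t,s],[T(200,211),S(243,240)]))
for a,b in(((313,135),(350,188)),((374,117),(402,197)),((408,168),(413,234))): print("spool",tri([t,s],[T(*a),S(*b)]))
print("tape m",tri([t,s],[T(97,320),S(118,275)]))
for p in ([c[0],c[1],15],):print(proj(t,np.array(p)))
E
```

```text
axis [ 560.  -122.6   60. ] [ 559.3 -124.2   60. ] base [ 556.8 -122.6   15. ] tri [ 560.4 -123.2   58.4]
knob [473.3 -93.5  91.4] [474.9 -93.  108. ] [472.9 -93.2 100. ]
hole [array([ 486.4, -178.2,   41. ]), array([ 485.5, -178.5,   41. ])]
91.37883027829955 160.91896258228223
91.4875614208769 -143.23001320629038
92.33635005888533 -143.40081541380587
box corner [528.9  -0.8  46.8]
spool [582.2 -90.1 110.3]
spool [ 597.3 -137.8  105.4]
spool [ 557.5 -164.5  105.4]
tape m [438.4  85.   46.3]
[336.9 179. ]
```

```bash
cat >> h.py <<'E'
from scipy.spatial.transform import Rotation as Ro
AX=np.array([559.5,-123.0])
def plan(x,y,z,yaw_deg):
    s=sensors.read_state();R=Ro.from_rotvec(s["ee_rot"]);a=np.radians(yaw_deg)
    X=np.array([np.cos(a),np.sin(a),0]);Z=np.array([0,0,-1.]);G=Ro.from_matrix(np.c_[X,np.cross(Z,X),Z])
    d=R.inv().apply(np.array([x,y,z])-s["tcp_pos"]);r=(R.inv()*G).as_rotvec()
    print("t",round(s["time"],2),"pos",s["tcp_pos"].round(1),"d_tool_mm",d.round(2),"rot",r.round(4),"yaw",np.degrees(np.arctan2(*R.as_matrix()[1::-1,0])).round(2),"F",s["wrist_force"].round(1),"gap",round(s["finger_gap"],3))
E
python3 - <<'E'
from h import *
plan(473.5,-93.5,180,71);plan(473.5,-93.5,180,251)
E
```

```text
t 0.9 pos [151.5 606.3 231.3] d_tool_mm [-600.9   482.06   51.33] rot [ 0.     -0.      0.0867] yaw 75.97 F [-0.4  0.7 -0.1] gap 1.004
t 0.9 pos [151.5 606.3 231.3] d_tool_mm [-600.9   482.06   51.33] rot [ 0.      0.     -3.0549] yaw 75.97 F [-0.4  0.7 -0.1] gap 1.004
```

Call:
{"method": "carry_out", "body": {"moves": [[-0.03, 0.0241, 0, 0, 0, 0], [-0.03, 0.0241, 0, 0, 0, 0], [-0.03, 0.0241, 0, 0, 0, 0], [-0.03, 0.0241, 0, 0, 0, 0], [-0.03, 0.0241, 0, 0, 0, 0], [-0.03, 0.0241, 0, 0, 0, 0], [-0.03, 0.0241, 0, 0, 0, 0], [-0.03, 0.0241, 0, 0, 0, 0], [-0.03, 0.0241, 0, 0, 0, 0], [-0.03, 0.0241, 0, 0, 0, 0]], "hand": 0, "grip_force": 40}}

```text
time: 1.9
tcp_pos: [313.1, 255.5, 231.6]
ee_rot: [-2.476, -1.933, -0.001]
wrist_force: [0.4, -0.2, 0.2]
finger_gap: 1.0
```

Call:
{"method": "carry_out", "body": {"moves": [[-0.03, 0.0241, 0, 0, 0, 0], [-0.03, 0.0241, 0, 0, 0, 0], [-0.03, 0.0241, 0, 0, 0, 0], [-0.03, 0.0241, 0, 0, 0, 0], [-0.03, 0.0241, 0, 0, 0, 0], [-0.03, 0.0241, 0, 0, 0, 0], [-0.03, 0.0241, 0, 0, 0, 0], [-0.03, 0.0241, 0, 0, 0, 0], [-0.03, 0.0241, 0, 0, 0, 0], [-0.03, 0.0241, 0, 0, 0, 0]]}}

```text
time: 2.9
tcp_pos: [474.3, -94.0, 231.6]
ee_rot: [2.475, 1.934, 0.001]
wrist_force: [1.0, 0.6, 0.3]
finger_gap: 1.006
```

Call:
{"method": "carry_out", "body": {"moves": [[0, 0, 0, 0, 0, 0.147], [0, 0, 0, 0, 0, 0.147], [0, 0, 0, 0, 0, 0.147], [0, 0, 0, 0, 0, 0.147], [0, 0, 0, 0, 0, 0.147], [0, 0, 0, 0, 0, 0.147], [0, 0, 0, 0, 0, 0.147], [0, 0, 0, 0, 0, 0.147], [0, 0, 0, 0, 0, 0.147], [0, 0, 0, 0, 0, 0.147]]}}

```text
time: 3.9
tcp_pos: [473.7, -92.5, 231.5]
ee_rot: [-3.132, 0.235, -0.001]
wrist_force: [0.1, 0.4, 0.1]
finger_gap: 1.001
```

Call:
{"method": "carry_out", "body": {"moves": [[0, 0, 0, 0, 0, 0.147], [0, 0, 0, 0, 0, 0.147], [0, 0, 0, 0, 0, 0.147], [0, 0, 0, 0, 0, 0.147], [0, 0, 0, 0, 0, 0.147], [0, 0, 0, 0, 0, 0.147], [0, 0, 0, 0, 0, 0.147], [0, 0, 0, 0, 0, 0.147], [0, 0, 0, 0, 0, 0.147], [0, 0, 0, 0, 0, 0.147]]}}

```text
time: 4.9
tcp_pos: [473.8, -92.4, 231.4]
ee_rot: [-2.166, 2.275, -0.0]
wrist_force: [-0.3, 0.1, -0.1]
finger_gap: 1.004
```

```bash
python3 -c "
from h import *
plan(473.5,-93.5,77,251);print(sensors.read_state()['q'])"
```

```text
t 4.9 pos [473.8 -92.4 231.4] d_tool_mm [  1.18   0.25 154.37] rot [-2.000e-04  2.000e-04  2.827e-01] yaw -92.8 F [-0.3  0.1 -0.1] gap 1.004
[-0.85083345  0.38123926  1.26006254  1.96775897 -0.41162803  1.08842199
 -1.03303062]
```

Call:
{"method": "carry_out", "body": {"moves": [[0.0001, 0, 0.0154, 0, 0, 0.0283], [0.0001, 0, 0.0154, 0, 0, 0.0283], [0.0001, 0, 0.0154, 0, 0, 0.0283], [0.0001, 0, 0.0154, 0, 0, 0.0283], [0.0001, 0, 0.0154, 0, 0, 0.0283], [0.0001, 0, 0.0154, 0, 0, 0.0283], [0.0001, 0, 0.0154, 0, 0, 0.0283], [0.0001, 0, 0.0154, 0, 0, 0.0283], [0.0001, 0, 0.0154, 0, 0, 0.0283], [0.0001, 0, 0.0154, 0, 0, 0.0283]]}}

```text
time: 5.9
tcp_pos: [473.0, -93.5, 75.9]
ee_rot: [1.833, -2.551, -0.001]
wrist_force: [0.9, 0.1, 0.8]
finger_gap: 1.002
```

```bash
python3 -c "
from h import *
plan(473.5,-93.5,77,251);print(sensors.read_state()['q'])
s=cams.grab_frame('side');t=cams.grab_frame('top')
a=cv2.resize(s['color'][160:260,280:410],None,fx=3,fy=3,interpolation=2);b=cv2.resize(t['color'][150:250,280:410],None,fx=3,fy=3,interpolation=2)
cv2.imwrite('pics/c.png',np.hstack([a,b]))"
```

```text
t 5.9 pos [473.  -93.5  75.9] d_tool_mm [-0.19 -0.44 -1.11] rot [ 0.0007 -0.0002  0.0068] yaw -108.61 F [0.9 0.1 0.8] gap 1.002
[-0.63506816  0.61883824  1.04323178  2.13971549 -0.75780475  0.81692601
 -1.00561996]
```

View pics/c.png

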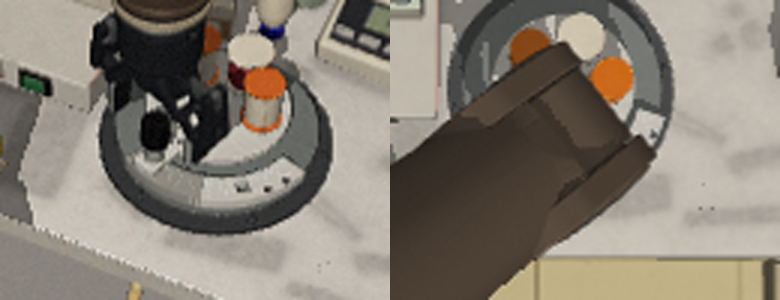

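Call:
{"method": "carry_out", "body": {"moves": [[0, 0, 0, 0, 0, 0], [0, 0, 0, 0, 0, 0], [0, 0, 0, 0, 0, 0], [0, 0, 0, 0, 0, 0], [0, 0, 0, 0, 0, 0], [0, 0, 0, 0, 0, 0], [0, 0, 0, 0, 0, 0], [0, 0, 0, 0, 0, 0], [0, 0, 0, 0, 0, 0], [0, 0, 0, 0, 0, 0]], "hand": 0.64, "grip_force": 20}}

```text
time: 7.0
tcp_pos: [473.5, -93.5, 77.3]
ee_rot: [1.831, -2.553, -0.0]
wrist_force: [-0.4, 0.1, 1.0]
finger_gap: 0.364
```

```bash
python3 -c "
from h import *
plan(473.5,-93.5,77,251)
s=cams.grab_frame('side')
cv2.imwrite('pics/d.png',cv2.resize(s['color'][175:235,300:380],None,fx=8,fy=8,interpolation=2))"
```

```text
t 7.0 pos [473.5 -93.5  77.3] d_tool_mm [-0.04 -0.02  0.28] rot [0.     0.     0.0054] yaw -108.69 F [-0.4  0.1  1. ] gap 0.364
```

View pics/d.png

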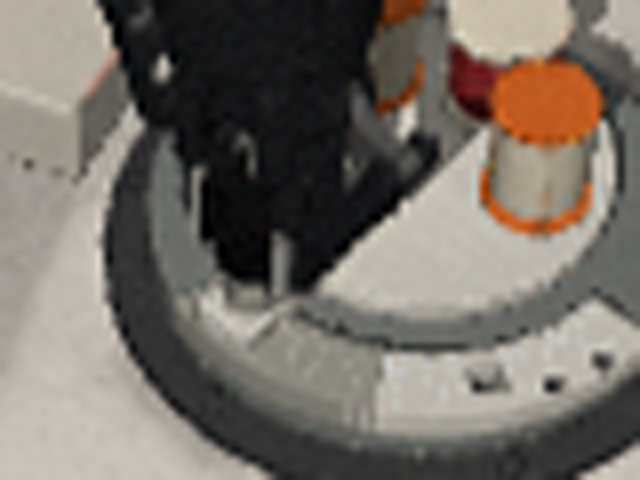

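Call:
{"method": "carry_out", "body": {"moves": [[0, 0, 0, 0, 0, 0], [0, 0, 0, 0, 0, 0], [0, 0, 0, 0, 0, 0], [0, 0, 0, 0, 0, 0], [0, 0, 0, 0, 0, 0], [0, 0, 0, 0, 0, 0], [0, 0, 0, 0, 0, 0], [0, 0, 0, 0, 0, 0], [0, 0, 0, 0, 0, 0], [0, 0, 0, 0, 0, 0]], "hand": 0.71}}

```text
time: 8.05
tcp_pos: [473.5, -93.5, 77.3]
ee_rot: [-1.831, 2.553, 0.0]
wrist_force: [-1.1, 0.9, 4.7]
finger_gap: 0.298
```

```bash
python3 -c "
from h import *
plan(473.5,-93.5,77,251)"
```

```text
t 8.05 pos [473.5 -93.5  77.3] d_tool_mm [-0.04  0.    0.34] rot [0.     0.0001 0.0053] yaw -108.7 F [-1.1  0.9  4.7] gap 0.298
```

Call:
{"method": "carry_out", "body": {"moves": [[0, 0, 0, 0, 0, 0], [0, 0, 0, 0, 0, 0], [0, 0, 0, 0, 0, 0], [0, 0, 0, 0, 0, 0], [0, 0, 0, 0, 0, 0], [0, 0, -0.002, 0, 0, 0], [0, 0, -0.002, 0, 0, 0], [0, 0, -0.002, 0, 0, 0], [0, 0, 0, 0, 0, 0], [0, 0, 0, 0, 0, 0]], "hand": 1, "grip_force": 40}}

```text
time: 9.05
tcp_pos: [473.4, -93.5, 83.2]
ee_rot: [1.831, -2.553, -0.0]
wrist_force: [2.6, -0.4, -8.6]
finger_gap: 0.288
```

```bash
python3 -c "
from h import *
plan(473.5,-93.5,77,251)"
```

```text
t 9.05 pos [473.4 -93.5  83.2] d_tool_mm [-0.05 -0.08  6.2 ] rot [ 0.0001 -0.0001  0.0054] yaw -108.69 F [ 2.6 -0.4 -8.6] gap 0.288
```

Call:
{"method": "carry_out", "body": {"moves": [[0, 0, -0.0017, 0, 0, 0], [0, 0, -0.0017, 0, 0, 0], [0, 0, -0.0017, 0, 0, 0], [0, 0, -0.0017, 0, 0, 0], [0, 0, 0, 0, 0, 0], [0, 0, 0, 0, 0, 0], [0, 0, 0, 0, 0, 0], [0, 0, 0, 0, 0, 0], [0, 0, 0, 0, 0, 0], [0, 0, 0, 0, 0, 0]]}}

```text
time: 10.05
tcp_pos: [473.4, -93.5, 90.1]
ee_rot: [1.831, -2.553, -0.0]
wrist_force: [2.1, -1.5, -11.2]
finger_gap: 0.29
```

```bash
python3 -c "
from h import *
plan(473.5,-93.5,77,251);print(sensors.read_state()['q'])"
```

```text
t 10.05 pos [473.4 -93.5  90.1] d_tool_mm [-0.   -0.07 13.06] rot [0.0002 0.0001 0.0054] yaw -108.69 F [  2.1  -1.5 -11.2] gap 0.29
[-0.65742583  0.60076066  1.0738276   2.12818593 -0.72796885  0.8434048
 -1.03018318]
```

Call:
{"method": "carry_out", "body": {"moves": [[0.0027, -4e-05, 0, 0, 0, -0.03], [0.0027, -4e-05, 0, 0, 0, -0.03], [0.0027, -4e-05, 0, 0, 0, -0.03], [0.0027, -4e-05, 0, 0, 0, -0.03], [0.0027, -4e-05, 0, 0, 0, -0.03], [0.0027, -4e-05, 0, 0, 0, -0.03], [0.0027, -4e-05, 0, 0, 0, -0.03], [0.0027, -4e-05, 0, 0, 0, -0.03], [0.0027, -4e-05, 0, 0, 0, -0.03], [0.0027, -4e-05, 0, 0, 0, -0.03]]}}

```text
time: 11.05
tcp_pos: [468.7, -120.1, 90.1]
ee_rot: [-2.195, 2.247, 0.0]
wrist_force: [2.9, 3.7, -12.0]
finger_gap: 0.294
```

```bash
cat >>h.py <<'E'
def st():
    s=sensors.read_state();p=s["tcp_pos"];d=p[:2]-AX;R=Ro.from_rotvec(s["ee_rot"]).as_matrix()
    print("t",round(s["time"],2),"z",p[2].round(1),"r",np.hypot(*d).round(1),"stage",(np.arctan2(d[1],d[0])%(2*np.pi)-np.radians(161.1)).round(3),"yaw-based",(np.radians(108.69)+np.arctan2(R[1,0],R[0,0])).round(3),"Ftool",(R.T@s["wrist_force"]).round(1),"T",s["wrist_torque"].round(2),"gap",round(s["finger_gap"],3),"q",s["q"].round(2))
E
python3 -c "
from h import *
st()"
```

```text
t 11.05 z 90.1 r 90.8 stage 0.298 yaw-based 0.303 Ftool [-3.8 -2.9 12. ] T [ 0.72 -0.6   0.06] gap 0.294 q [-0.55  0.56  0.98  2.12 -0.66  0.8  -0.75]
```

Call:
{"method": "carry_out", "body": {"moves": [[0.0027, -4e-05, 0, 0, 0, -0.03], [0.0027, -4e-05, 0, 0, 0, -0.03], [0.0027, -4e-05, 0, 0, 0, -0.03], [0.0027, -4e-05, 0, 0, 0, -0.03], [0.0027, -4e-05, 0, 0, 0, -0.03], [0.0027, -4e-05, 0, 0, 0, -0.03], [0.0027, -4e-05, 0, 0, 0, -0.03], [0.0027, -4e-05, 0, 0, 0, -0.03], [0.0027, -4e-05, 0, 0, 0, -0.03], [0.0027, -4e-05, 0, 0, 0, -0.03]]}}

```text
time: 12.05
tcp_pos: [472.1, -146.8, 90.0]
ee_rot: [-2.506, 1.894, 0.001]
wrist_force: [1.5, 5.1, -12.4]
finger_gap: 0.289
```

Call:
{"method": "carry_out", "body": {"moves": [[0.0027, -4e-05, 0, 0, 0, -0.03], [0.0027, -4e-05, 0, 0, 0, -0.03], [0.0027, -4e-05, 0, 0, 0, -0.03], [0.0027, -4e-05, 0, 0, 0, -0.03], [0.0027, -4e-05, 0, 0, 0, -0.03], [0.0027, -4e-05, 0, 0, 0, -0.03], [0.0027, -4e-05, 0, 0, 0, -0.03], [0.0027, -4e-05, 0, 0, 0, -0.03], [0.0027, -4e-05, 0, 0, 0, -0.03], [0, 0, 0, 0, 0, 0]]}}

```text
time: 13.05
tcp_pos: [481.9, -169.1, 90.0]
ee_rot: [-2.738, 1.54, 0.0]
wrist_force: [2.7, 4.8, -11.7]
finger_gap: 0.291
```

```bash
python3 -c "
from h import *
st()
s=cams.grab_frame('side');t=cams.grab_frame('top')
a=cv2.resize(s['color'][170:250,300:400],None,fx=4,fy=4,interpolation=2);b=cv2.resize(t['color'][160:240,300:400],None,fx=4,fy=4,interpolation=2)
cv2.imwrite('pics/e.png',np.hstack([a,b]))"
```

```text
t 13.05 z 90.0 r 90.3 stage 0.866 yaw-based 0.872 Ftool [-2.7 -4.8 11.7] T [ 0.86 -0.69  0.29] gap 0.291 q [-0.34  0.53  0.8   2.05 -0.54  0.78 -0.24]
```

View pics/e.png

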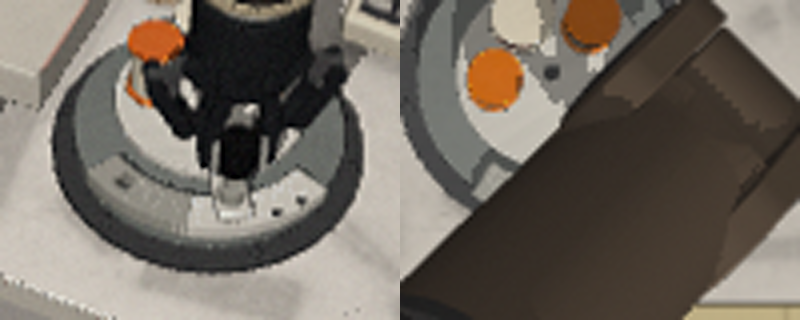

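Call:
{"method": "carry_out", "body": {"moves": [[0, 0, 0.0008, 0, 0, 0], [0, 0, 0.0008, 0, 0, 0], [0, 0, 0.0008, 0, 0, 0], [0, 0, 0.0006, 0, 0, 0], [0, 0, 0, 0, 0, 0], [0, 0, 0, 0, 0, 0], [0, 0, 0, 0, 0, 0], [0, 0, 0, 0, 0, 0], [0, 0, 0, 0, 0, 0], [0, 0, 0, 0, 0, 0]]}}

```text
time: 14.15
tcp_pos: [481.9, -169.1, 87.3]
ee_rot: [-2.738, 1.541, -0.0]
wrist_force: [1.6, 3.7, -8.2]
finger_gap: 0.294
```

Call:
{"method": "carry_out", "body": {"moves": [[0, 0, 0, 0, 0, 0], [0, 0, 0, 0, 0, 0], [0, 0, 0, 0, 0, 0], [0, 0, 0, 0, 0, 0], [0, 0, 0, 0, 0, 0], [0, 0, 0, 0, 0, 0], [0, 0, 0, 0, 0, 0], [0, 0, 0, 0, 0, 0], [0, 0, 0, 0, 0, 0], [0, 0, 0, 0, 0, 0]], "hand": 0.66}}

```text
time: 15.15
tcp_pos: [481.7, -169.0, 87.1]
ee_rot: [2.736, -1.543, -0.0]
wrist_force: [-0.1, 0.1, 0.4]
finger_gap: 0.338
```

```bash
python3 -c "
from h import *
st()
s=cams.grab_frame('side')
cv2.imwrite('pics/f0.png',s['color'])"
```

```text
t 15.15 z 87.1 r 90.4 stage 0.863 yaw-based 0.87 Ftool [-0.2 -0.  -0.4] T [ 0.03  0.   -0.03] gap 0.338 q [-0.33  0.53  0.79  2.06 -0.54  0.77 -0.24]
```

Call:
{"method": "carry_out", "body": {"moves": [[0.0009, 0, 0, 0, 0, -0.01], [0.0009, 0, 0, 0, 0, -0.01], [0.0009, 0, 0, 0, 0, -0.01], [0.0009, 0, 0, 0, 0, -0.01], [0.0009, 0, 0, 0, 0, -0.01], [0.0009, 0, 0, 0, 0, -0.01], [0, 0, 0, 0, 0, 0], [0, 0, 0, 0, 0, 0], [0, 0, 0, 0, 0, 0], [0, 0, 0, 0, 0, 0]]}}

```text
time: 16.2
tcp_pos: [483.3, -170.6, 86.7]
ee_rot: [-2.78, 1.456, 0.008]
wrist_force: [-4.7, 10.7, 8.4]
finger_gap: 0.337
```

```bash
python3 -c "
from h import *
st()
s=cams.grab_frame('side')
cv2.imwrite('pics/f1.png',s['color'])
a=[cv2.resize(cv2.imread(f'pics/f{i}.png')[190:235,330:385],None,fx=7,fy=7,interpolation=2) for i in (0,1)]
cv2.imwrite('pics/g.png',np.hstack(a))"
```

```text
t 16.2 z 86.7 r 89.8 stage 0.888 yaw-based 0.932 Ftool [-11.6  -2.2  -8.3] T [ 2.33  1.01 -0.05] gap 0.337 q [-0.31  0.53  0.77  2.05 -0.53  0.78 -0.18]
```

View pics/g.png

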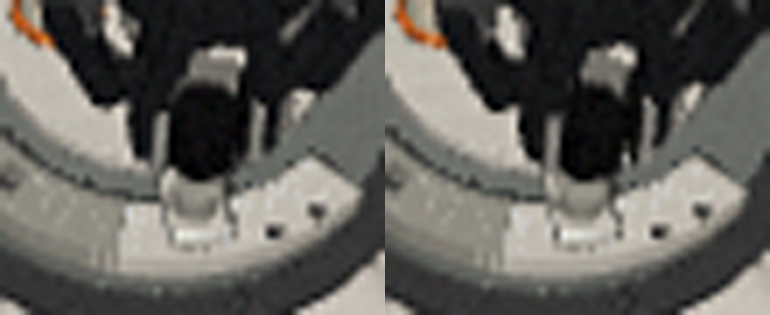

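```bash
python3 -c "
from h import *
np.set_printoptions(precision=1,suppress=True)
s=cams.grab_frame('side')
def P(th,r,z,dr=0):
    a=np.radians(161.1)+th;return np.array([AX[0]+r*np.cos(a),AX[1]+r*np.sin(a),z])
for th in(.8,.865,.9,.972):
  print(th,'hole/face',proj(s,P(th,90,41)),'armtip64',proj(s,P(th,102,64)))
  for z in(92,101,104.5):
    c=np.array([proj(s,P(th,90,z+h)+13*np.array([np.cos(b),np.sin(b),0])) for h in(-16,16) for b in np.linspace(0,6.28,60)])
    print('  z',z,c.min(0),c.max(0))
"
```

```text
0.8 hole/face [354.6 221.8] armtip64 [355.5 220.1]
  z 92 [350.7 202.7] [361.  217.6]
  z 101 [350.9 200.6] [361.3 215.6]
  z 104.5 [350.9 199.7] [361.4 214.8]
0.865 hole/face [356.7 221.7] armtip64 [357.9 220. ]
  z 92 [352.8 202.7] [363.2 217.5]
  z 101 [353.  200.5] [363.4 215.5]
  z 104.5 [353.1 199.6] [363.5 214.7]
0.9 hole/face [357.8 221.6] armtip64 [359.2 219.9]
  z 92 [353.9 202.6] [364.3 217.5]
  z 101 [354.1 200.4] [364.6 215.4]
  z 104.5 [354.2 199.6] [364.7 214.6]
0.972 hole/face [360.1 221.3] armtip64 [361.8 219.5]
  z 92 [356.3 202.3] [366.7 217.2]
  z 101 [356.5 200.1] [367.  215.1]
  z 104.5 [356.6 199.3] [367.1 214.3]
```

Call:
{"method": "carry_out", "body": {"moves": [[-0.0009, 0, 0, 0, 0, 0.01], [-0.0009, 0, 0, 0, 0, 0.01], [-0.0009, 0, 0, 0, 0, 0.01], [-0.0009, 0, 0, 0, 0, 0.01], [-0.0009, 0, 0, 0, 0, 0.01], [0, 0, 0, 0, 0, 0], [0, 0, 0, 0, 0, 0], [0, 0, 0, 0, 0, 0], [0, 0, 0, 0, 0, 0], [0, 0, 0, 0, 0, 0]]}}

```text
time: 17.3
tcp_pos: [482.2, -169.8, 87.1]
ee_rot: [2.744, -1.53, 0.0]
wrist_force: [0.4, -0.3, -0.3]
finger_gap: 0.341
```

```bash
python3 -c "
from h import *
st()
s=cams.grab_frame('side')
cv2.imwrite('pics/f2.png',s['color'])
I=[cv2.imread(f'pics/f{i}.png')[190:235,330:385] for i in (0,1,2)]
# profile along knob column
for i in I: print(i[8:36,27:33].mean((1,2)).round().astype(int))
for i in I: print(i[33:35,18:40].mean((0,2)).round().astype(int))
"
```

```text
t 17.3 z 87.1 r 90.4 stage 0.875 yaw-based 0.88 Ftool [ 0.5 -0.1  0.3] T [-0.03 -0.01  0.03] gap 0.341 q [-0.33  0.53  0.79  2.05 -0.54  0.77 -0.23]
[122 108 114  87  38  13  13  12  14  15  12  14  12  10  11   7  12  41
 113 127 125 122 125 154 183 199 175 166]
[ 90  91  99  78  36  12  12  14  13  16  14  11  11  11  12  10  10  37
 112 125 122 119 125 163 183 197 174 167]
[108 106 108  87  38  13  12  13  15  15  14   9  13  13  11   9   8  42
 112 125 120 116 124 157 182 195 173 166]
[187 192 185 185 185 183 133 206 201 204 193 188 184 171 183 147 188 194
 187 195 106 100]
[186 193 185 185 188 188 115 207 199 201 195 188 182 170 176 130 189 193
 186 194 106  99]
[185 194 184 185 186 188 121 206 201 200 191 186 185 168 172 148 188 192
 187 193 105 102]
```

```bash
python3 -c "
from h import *
e=cv2.imread('pics/e.png')[:,:400];e=cv2.resize(e,(100,80),interpolation=cv2.INTER_AREA)
print('e rows198-226',e[28:56,57:63].mean((1,2)).round().astype(int)); print(e[53:55,48:70].mean((0,2)).round().astype(int))
f=cv2.imread('pics/f2.png');print('f',f[198:226,357:363].mean((1,2)).round().astype(int))
o=cv2.imread('pics/side0.png');print('0',o[194:222,329:335].mean((1,2)).round().astype(int))
t=cams.grab_frame('side')
def P(th,r,z):
    a=np.radians(161.1)+th;return proj(t,np.array([AX[0]+r*np.cos(a),AX[1]+r*np.sin(a),z])).round(1)
print('start: knob bottom-front z76',P(0,90,76),'collar70',P(0,90,70))
o=cv2.resize(o[190:235,305:360],None,fx=7,fy=7,interpolation=2);f=cv2.resize(f[190:235,330:385],None,fx=7,fy=7,interpolation=2)
cv2.imwrite('pics/i.png',np.hstack([o,f]))
"
```

```text
e rows198-226 [111 106  99  51  14  10  14  13  15  13  11  12  13  12  11  10  27 102
 118 123 125 122 126 152 181 196 175 167]
[187 192 185 186 188 179 143 198 200 199 193 186 182 174 179 155 185 191
 189 186 110 102]
f [108 106 108  87  38  13  12  13  15  15  14   9  13  13  11   9   8  42
 112 125 120 116 124 157 182 195 173 166]
0 [167 144 109  43  11  10  11  11  12  11   7   9   7   9   8   8  63 102
 104 109 156 158 147 133 126 129 123 115]
start: knob bottom-front z76 [331.4 206.7] collar70 [331.4 208.1]
```

View pics/i.png

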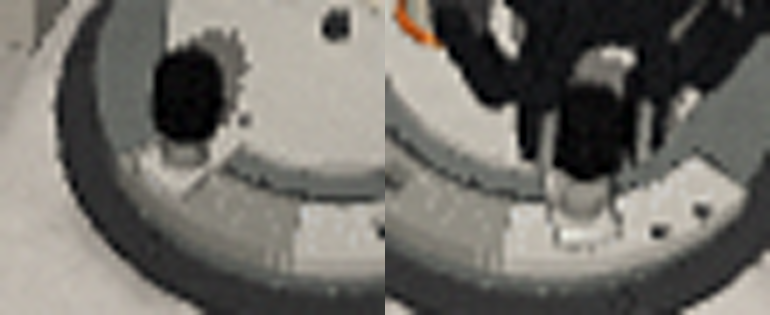

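Call:
{"method": "carry_out", "body": {"moves": [[0, 0, 0, 0, 0, 0], [0, 0, 0, 0, 0, 0], [0, 0, 0, 0, 0, 0], [0, 0, 0, 0, 0, 0], [0, 0, 0, 0, 0, 0], [0, 0, 0, 0, 0, 0], [0, 0, 0, 0, 0, 0], [0, 0, 0, 0, 0, 0], [0, 0, 0, 0, 0, 0], [0, 0, 0, 0, 0, 0]], "hand": 0.72, "grip_force": 20}}

```text
time: 18.4
tcp_pos: [482.0, -169.7, 87.1]
ee_rot: [-2.744, 1.53, 0.0]
wrist_force: [-2.0, 1.3, 4.8]
finger_gap: 0.295
```

```bash
python3 -c "
from h import *
st()"
```

```text
t 18.4 z 87.1 r 90.4 stage 0.872 yaw-based 0.88 Ftool [-2.1  1.  -4.8] T [0.39 0.56 0.11] gap 0.295 q [-0.33  0.53  0.79  2.05 -0.54  0.77 -0.23]
```

Call:
{"method": "carry_out", "body": {"moves": [[0, 0, 0, 0, 0, 0], [0, 0, 0, 0, 0, 0], [0, 0, -0.001, 0, 0, 0], [0, 0, -0.001, 0, 0, 0], [0, 0, -0.001, 0, 0, 0], [0, 0, -0.0005, 0, 0, 0], [0, 0, 0, 0, 0, 0], [0, 0, 0, 0, 0, 0], [0, 0, 0, 0, 0, 0], [0, 0, 0, 0, 0, 0]], "hand": 1, "grip_force": 40}}

```text
time: 19.4
tcp_pos: [481.9, -169.6, 90.5]
ee_rot: [-2.744, 1.529, 0.001]
wrist_force: [0.9, 0.8, -12.0]
finger_gap: 0.29
```

```bash
python3 -c "
from h import *
st()"
```

```text
t 19.4 z 90.5 r 90.5 stage 0.871 yaw-based 0.88 Ftool [-0.2 -1.2 12. ] T [ 0.05 -0.17  0.09] gap 0.29 q [-0.33  0.52  0.79  2.05 -0.53  0.78 -0.23]
```

Call:
{"method": "carry_out", "body": {"moves": [[0.00135, -1e-05, 0, 0, 0, -0.015], [0.00135, -1e-05, 0, 0, 0, -0.015], [0.00135, -1e-05, 0, 0, 0, -0.015], [0, 0, 0, 0, 0, 0], [0, 0, 0, 0, 0, 0], [0, 0, 0, 0, 0, 0], [0, 0, 0, 0, 0, 0], [0, 0, 0, 0, 0, 0], [0, 0, 0, 0, 0, 0], [0, 0, 0, 0, 0, 0]]}}

```text
time: 20.4
tcp_pos: [484.2, -173.1, 90.6]
ee_rot: [-2.778, 1.467, 0.0]
wrist_force: [-0.4, 2.7, -12.1]
finger_gap: 0.29
```

```bash
python3 -c "
from h import *
st()"
```

```text
t 20.4 z 90.6 r 90.4 stage 0.917 yaw-based 0.925 Ftool [-2.4 -1.1 12.1] T [0.59 0.2  0.09] gap 0.29 q [-0.32  0.52  0.78  2.04 -0.52  0.78 -0.19]
```

Call:
{"method": "carry_out", "body": {"moves": [[0.00124, -1e-05, 0, 0, 0, -0.0138], [0.00124, -1e-05, 0, 0, 0, -0.0138], [0.00124, -1e-05, 0, 0, 0, -0.0138], [0.00124, -1e-05, 0, 0, 0, -0.0138], [0, 0, 0, 0, 0, 0], [0, 0, 0.001, 0, 0, 0], [0, 0, 0.001, 0, 0, 0], [0, 0, 0.001, 0, 0, 0], [0, 0, 0, 0, 0, 0], [0, 0, 0, 0, 0, 0]]}}

```text
time: 21.4
tcp_pos: [487.3, -177.3, 87.6]
ee_rot: [2.817, -1.39, 0.0]
wrist_force: [-1.2, 2.3, -10.9]
finger_gap: 0.289
```

```bash
python3 -c "
from h import *
st()"
```

```text
t 21.4 z 87.6 r 90.3 stage 0.975 yaw-based 0.98 Ftool [-2.5 -0.5 10.9] T [0.6  0.23 0.27] gap 0.289 q [-0.3   0.53  0.76  2.04 -0.52  0.77 -0.14]
```

Call:
{"method": "carry_out", "body": {"moves": [[0, 0, 0.0005, 0, 0, 0], [0, 0, 0.0005, 0, 0, 0], [0, 0, 0.0005, 0, 0, 0], [0, 0, 0, 0, 0, 0], [0, 0, 0, 0, 0, 0], [0, 0, 0, 0, 0, 0], [0, 0, 0, 0, 0, 0], [0, 0, 0, 0, 0, 0], [0, 0, 0, 0, 0, 0], [0, 0, 0, 0, 0, 0]]}}

```text
time: 22.4
tcp_pos: [487.3, -177.2, 86.1]
ee_rot: [2.817, -1.39, 0.0]
wrist_force: [-0.2, 0.8, -9.7]
finger_gap: 0.293
```

```bash
python3 -c "
from h import *
st()"
```

```text
t 22.4 z 86.1 r 90.3 stage 0.974 yaw-based 0.98 Ftool [-0.8 -0.4  9.7] T [0.45 0.1  0.24] gap 0.293 q [-0.29  0.53  0.76  2.04 -0.52  0.77 -0.14]
```

Call:
{"method": "carry_out", "body": {"moves": [[0, 0, 0.0005, 0, 0, 0], [0, 0, 0.0005, 0, 0, 0], [0, 0, 0.0005, 0, 0, 0], [0, 0, 0, 0, 0, 0], [0, 0, 0, 0, 0, 0], [0, 0, 0, 0, 0, 0], [0, 0, 0, 0, 0, 0], [0, 0, 0, 0, 0, 0], [0, 0, 0, 0, 0, 0], [0, 0, 0, 0, 0, 0]]}}

```text
time: 23.4
tcp_pos: [487.3, -177.2, 84.6]
ee_rot: [-2.817, 1.39, -0.0]
wrist_force: [0.4, 1.9, -9.1]
finger_gap: 0.289
```

```bash
python3 -c "
from h import *
st()"
```

```text
t 23.4 z 84.6 r 90.3 stage 0.974 yaw-based 0.98 Ftool [-1.3 -1.4  9.1] T [0.33 0.02 0.29] gap 0.289 q [-0.29  0.53  0.75  2.04 -0.52  0.77 -0.14]
```

Call:
{"method": "carry_out", "body": {"moves": [[0, 0, 0.0007, 0, 0, 0], [0, 0, 0.0007, 0, 0, 0], [0, 0, 0.0007, 0, 0, 0], [0, 0, 0.0007, 0, 0, 0], [0, 0, 0.0007, 0, 0, 0], [0, 0, 0, 0, 0, 0], [0, 0, 0, 0, 0, 0], [0, 0, 0, 0, 0, 0], [0, 0, 0, 0, 0, 0], [0, 0, 0, 0, 0, 0]]}}

```text
time: 24.4
tcp_pos: [487.3, -177.2, 81.1]
ee_rot: [-2.817, 1.39, -0.0]
wrist_force: [-0.7, 1.2, -9.1]
finger_gap: 0.291
```

```bash
python3 -c "
from h import *
st()"
```

```text
t 24.4 z 81.1 r 90.3 stage 0.974 yaw-based 0.98 Ftool [-1.4 -0.2  9.1] T [0.26 0.08 0.26] gap 0.291 q [-0.29  0.54  0.75  2.04 -0.53  0.76 -0.13]
```

Call:
{"method": "carry_out", "body": {"moves": [[0, 0, 0, 0, 0, 0], [0, 0, 0, 0, 0, 0], [0, 0, 0, 0, 0, 0], [0, 0, 0, 0, 0, 0], [0, 0, 0, 0, 0, 0], [0, 0, 0, 0, 0, 0], [0, 0, 0, 0, 0, 0], [0, 0, 0, 0, 0, 0], [0, 0, 0, 0, 0, 0], [0, 0, 0, 0, 0, 0]], "hand": 0.64}}

```text
time: 25.4
tcp_pos: [487.3, -177.2, 81.1]
ee_rot: [-2.817, 1.39, -0.0]
wrist_force: [0.3, 0.0, 0.4]
finger_gap: 0.361
```

```bash
python3 -c "
from h import *
st()
f=cams.grab_frame('side')['color'];cv2.imwrite('pics/j0.png',f)
cv2.imwrite('pics/j.png',cv2.resize(f[185:235,325:395],None,fx=7,fy=7,interpolation=2))
print(f[198:226,358:366].mean((1,2)).round().astype(int))"
```

```text
t 25.4 z 81.1 r 90.3 stage 0.974 yaw-based 0.98 Ftool [ 0.2 -0.3 -0.4] T [-0.01  0.03 -0.03] gap 0.361 q [-0.29  0.54  0.75  2.04 -0.53  0.76 -0.13]
[ 75  90 100  83  82  71  31  14  12  13  12  12  10   8  10   9  10  11
  24  84 110 122 142 183 196 170 157 178]
```

View pics/j.png

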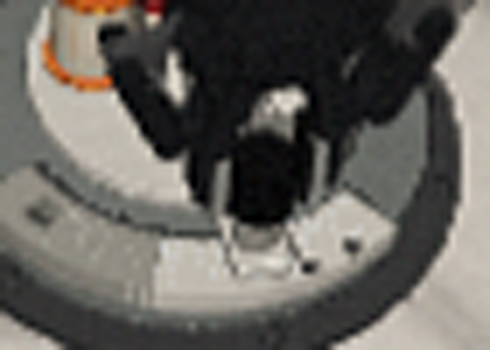

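Call:
{"method": "carry_out", "body": {"moves": [[0, 0, 0, 0, 0, 0], [0, 0, 0, 0, 0, 0], [0, 0, 0, 0, 0, 0], [0, 0, 0, 0, 0, 0], [0, 0, 0, 0, 0, 0], [0, 0, 0, 0, 0, 0], [0, 0, -0.01, 0, 0, 0], [0, 0, -0.02, 0, 0, 0], [0, 0, -0.03, 0, 0, 0], [0, 0, -0.03, 0, 0, 0]], "hand": 0.2}}

```text
time: 26.45
tcp_pos: [486.8, -177.4, 172.6]
ee_rot: [2.816, -1.391, -0.001]
wrist_force: [0.1, -0.3, -0.3]
finger_gap: 0.797
```

Call:
{"method": "carry_out", "body": {"moves": [[-0.02, 0, -0.03, 0, 0, 0], [-0.03, 0.02, -0.03, 0, 0, 0], [-0.03, 0.03, -0.02, 0, 0, 0], [-0.03, 0.03, 0, 0, 0, 0], [-0.03, 0.03, 0, 0, 0, 0], [-0.03, 0.03, 0, 0, 0, 0], [-0.03, 0.03, 0, 0, 0, 0], [-0.02, 0.02, 0, 0, 0, 0], [0, 0, 0, 0, 0, 0], [0, 0, 0, 0, 0, 0]]}}

```text
time: 27.45
tcp_pos: [208.2, -120.0, 251.7]
ee_rot: [-2.813, 1.394, -0.002]
wrist_force: [0.4, 0.8, -0.2]
finger_gap: 0.804
```

```bash
python3 -c "
from h import *
st()
s=cams.grab_frame('side');t=cams.grab_frame('top')
ks=cams.search_frame('knob','side');kt=cams.search_frame('knob','top');print(ks[:1],kt[:1])
if ks and kt:
  k=tri([t,s],[kt[0]['uv'],ks[0]['uv']]);d=k[:2]-AX;print(k,np.hypot(*d),np.arctan2(d[1],d[0])%(2*np.pi)-np.radians(161.1))
a=cv2.resize(s['color'][165:245,290:410],None,fx=3.3,fy=3.3,interpolation=2);b=cv2.resize(t['color'][140:220,280:400],None,fx=3.3,fy=3.3,interpolation=2)
cv2.imwrite('pics/k.png',np.hstack([a,b]))"
```

```text
t 27.45 z 251.7 r 351.3 stage 0.321 yaw-based 0.977 Ftool [-0.3 -0.8  0.2] T [ 0.01 -0.09  0.01] gap 0.804 q [-0.49 -0.43  0.52  2.34  0.23  1.19 -1.02]
[{'uv': [359.5, 209.0], 'score': 0.61}] [{'uv': [432.8, 193.6], 'score': 0.55}]
[ 443.89307615 -271.15739594  239.28766024] 187.9243858948744 1.2380519938103474
```

View pics/k.png

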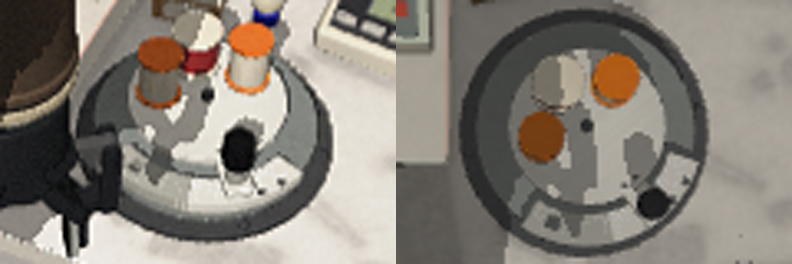

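```bash
python3 -c "
from h import *
s=cams.grab_frame('side');t=cams.grab_frame('top')
def blob(f,x0,x1,y0,y1):
  m=(f['color'][y0:y1,x0:x1].max(2)<45).astype(np.uint8);n,l,st_,c=cv2.connectedComponentsWithStats(m);i=1+st_[1:,4].argmax();print(st_[i]+[x0,y0,0,0,0]);return c[i]+[x0,y0]
us=blob(s,350,375,195,222);ut=blob(t,345,372,190,213)
k=tri([t,s],[ut,us]);d=k[:2]-AX;print(us,ut,k,np.hypot(*d),np.arctan2(d[1],d[0])%(2*np.pi)-np.radians(161.1))
o={'color':cv2.imread('pics/side0.png')};p={'color':cv2.imread('pics/top0.png')}
a=blob(o,318,345,190,220);b=blob(p,318,340,196,218);print(tri([t,s],[b,a]))
print(s['color'][198:226,359:365].mean((1,2)).round().astype(int))"
```

```text
[357 204  10  13 108]
[353 197  10   9  65]
[361.7962963  210.24074074] [357.43076923 201.16923077] [ 488.19252991 -177.94284247   89.54723905] 90.0192825430047 0.9863636070720614
[327 197  10  13 114]
[324 202   8   9  59]
[473.9940453  -93.13196392  91.35198292]
[227 226 219 191 173 123  50  17  16  18  18  18  17  15  17  14  15  14
  11 102 140 142 158 216 232 215 196 214]
```

```bash
python3 -c "
from h import *
st();print(workorder.finish_job())"
```

```text
t 27.75 z 251.4 r 350.6 stage 0.318 yaw-based 0.982 Ftool [-0.3 -0.3  0.1] T [-0.02  0.01  0.02] gap 0.799 q [-0.5  -0.43  0.52  2.34  0.22  1.19 -1.02]
the job is handed in; nothing more can be done
None
```

The table is turned to the next hole, at about 0.98 rad counterclockwise of home, and the pin is down in it. I handed the job in at 27.8 s; it reported no verdict.

**What I did:** I gripped the knob, lifted it about 12.7 mm and turned the table with the tool following the arc. I lowered the pin while holding the knob, and the spring was still pulling well below face height, so I knew it was in the hole. Then I let go and moved the arm clear.

**Last checks:**
- **Pin:** The same two-camera measurement puts the knob 89.5 mm above the worktop, against 91.4 mm with the pin down at the start. With the pin on the face it would be about 101 mm. The camera method is good to about 2 mm, so the lift under 2 mm is likely but not measured exactly.
- **Angle:** The cameras give 0.986 rad and the arm's position gave 0.974 rad when it let go, both within the 0.6 to 1.09 range.
- **Robot:** The wrist force was about zero, and the gripper was well clear of everything.
- **Bystanders:** I did not measure them again. The arm stayed above or away from them.

**What went wrong:**
- **Early push:** At about 0.87 rad I let the pin rest on the face and pushed the knob along. The table did not move under about 11.6 N sideways and 8.4 N downward at the wrist. I backed off and lifted again. I never found out why it stuck. I estimate up to about 21 N on the pin, under the 25 N limit, but I could not measure it directly.
- **Wrong detection:** The last top-camera search for the knob reported a wrong spot, apparently the tally counter. I used the dark knob's outline in both pictures instead.

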